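Load the T-headed setting die into the press's gravity chute

TASK

Drop the T-headed setting die (narrow shank, wide head) into the upper mouth of the gravity chute, round nose pointing downhill and head uphill, and let it slide down on its own until its head stops at the shoulders and its shank sits in the narrow slot. Do not touch it once it has left the mouth, and leave the two other dies where they are.

Things in the scene. Friction and masses are not known exactly. Their poses are not given: they have to be found in the camera images.
- t_die_center (a point): T-headed steel setting die lying on the bench, 64 mm long, 36 high, 0.14 to 0.28 kg. The point is its centre, 18 mm above its underside; x runs along it to the round nose, z up. Head: x -32 to -16 mm, 46 wide. Shank: x -16 to +32 mm, 24 wide, half-round nose from x = +20. Grasp across the shank at the centre. Brass ring on the head's top, dark dimple near the nose.
- slim_die_center (a point): Bystander: a straight steel die without a head, 64 x 24 x 36 mm, round nose; the point is its centre. Leave it alone.
- wide_die_center (a point): Bystander: a broad steel block die, 64 x 46 x 36 mm, the last 12 mm at the nose only 30 mm wide; the point is its centre. Leave it alone.
- chute: Fixed steel gravity chute on a grey stand. Origin on the bench right below the mouth's centre, z up, x level and pointing downhill. The floor falls towards +x at 28 degrees from level and is smooth (friction about 0.2). It reaches from x = -53 to +169 mm and is 104 mm wide; its side walls stand 11 mm above its floor, no end walls. A die put in crosswise jams or tumbles off.
- chute_mouth (a point): Centre of the upper mouth, on the sloping floor, 120 mm above the bench; axes as chute. Release the die centred above it, low over the floor. Along the slope from here the walls stand 85 mm apart at -59 mm, narrowing to 52 mm at +55, then straight.
- chute_nest (a point): Where the T-headed die's centre rests once fully home: 146 mm down the slope from the mouth's centre, 18 mm off the floor; axes as chute. Along the slope from the mouth's centre, shoulders taper from 52 mm at +125 to 34 mm at +141 mm, then a 34 mm slot runs to +189 mm. A die put in head first stops at the shoulders with its shank uphill: not home.
Things that resemble listed ones, but are neither listed nor needed, are in the scene too. What is shaped like the part that bears t_die_center but pink or purple is not meant.

How it is judged:
By the outcome, as a careful person would: the job done as asked, in the order asked, and still so for the second after the job is handed in, with the robot touching nothing.
It also fails if it takes over 42 s, if anything falls off the work surface, if the arm or the gripper's body presses on something with over 40 N, if the wrist force passes 120 N, or if a joint passes its speed limit or range.

ROBOT

A 6-joint arm with a two-finger parallel gripper is mounted at the origin on a cart in front of the work surface, level with it; the furniture and walls round the work are solid. World frame = base frame: x ahead of the robot, y to its left, z up, the work surface at z = 0. Lengths are in m, angles in degrees, forces in N, time in s.
With the tool pointing down it reaches from about 0.25 to 0.725 m from the base axis. Payload 9.7 kg.
Tool frame: the origin (TCP) lies midway between the tips of the shut fingers; the grasp point (between the pads) lies 19 mm behind it; z points along the fingers, y is the line along which they close (so a half turn about z gives the same grasp; the last joint's range is limited). The gripper opens to 85 mm and grips with 20 to 120 N. Pads are 22 mm wide; open, the fingers measure 114 mm over their backs; the gripper's body (76 mm by 85 mm) begins 54 mm behind the grasp point. The pads swing forward as they close: fully open they stand 13 mm farther back than shut.
Start: joints at [72.193, 4.979, 10.078, 95.1, 0, 90], TCP at [0.168, 0.524, 0.193] pointing down, gripper open.
Joint ranges: [-179.16, 179.16], [-48.56, 103.87], [-65.8, 70.77], [-126.05, 130.52], [-82.76, 87.17], [-180, 180]. Speed limits (degrees/s): [127.2, 127.2, 147.25, 180, 180, 180].

INTERFACE

Orientations are given as [roll, pitch, yaw] about the fixed x, y, z axes, in that order (R = Rz(yaw) Ry(pitch) Rx(roll)).
In Python, from workcell import bot gives the robot as it stands. The module is installed in compiled form; this text tells all that it offers.
- The arm moves only by the tool send_rows, never from a script. Its argument "moves" is one flat list of numbers, 7 for each row, row after row: the shift along the world's x, y, z normalised to -1 to 1, where 1 is 0.025 m, then the turn, a rotation vector about the world's x, y, z normalised to -1 to 1, where 1 is 0.15 rad, then the closure, from -1 (fully open) to 1 (shut), so that 0 is half open. A call has 1 to 8 rows; each row shifts and turns the commanded pose from where the row before left it; what a row does not reach is not made up. A row lasts 1/8 s, in which the tool goes at most 62.5 mm and 10.7 degrees, less where a joint would pass 70% of its speed; a pose out of reach is approached as far as the arm can. A call with a number of a shift or a turn outside -1 to 1 is refused whole. A call with a gripper value outside its range is refused whole. The fingers move at their own pace and stop on an object; "squeeze" is the grip in N (left out, the last holds). Time passes only in rows, so rows that do not move let the fingers close. It gives the time, the measured TCP pose, the force, the opening and the grip force at its end, in the units of the state.
- bot.get_obs(): the state, without advancing time (a new reading comes with each control period).
- bot.camera(name): name is "scene" or "top" or "wrist"; returns a dict with "color" (480x640x3 uint8, red, green, blue), "camera_matrix" (3x3 intrinsics, pixels), "D" ([k1, k2, p1, p2, k3] as OpenCV has them; the pictures are not rectified), "R" (3x3) and "t" (3): a world point X has camera coordinates R X + t. Camera axes: x right, y down, z forward; pixel columns grow to the right and rows downward; lengths in m; the calibration is good to about 2 mm. A picture is of the moment at which its call begins. There is no depth.
- bot.job_done(): hands the job in; it is judged then, once.
Trained networks look in the newest picture that a camera, given by its name, has taken for a name from the list of things; names that differ only in an ending like _2 or _b are one class to them, and where a whole thing is asked for, a point or a joint stands for the part that bears it (a point fixed in the world has none). Each returns a list of dicts, best first, with "p" (0 to 1); they miss things now and then, are a little off and sometimes report something else, mostly with a low value. They report only what shows in the picture. A call takes as long as a camera call. They do not tell look-alikes from the thing itself.
- bot.boxes_of(camera, query): "extent" ([left, top, right, bottom] in pixels, round what is visible of it).
- bot.trace(camera, query): "region" (480x640 bool, what is visible of it) and "extent" ([left, top, right, bottom] in pixels, round what is visible of it).
- bot.landmark_of(camera, query): "pixel" ([column, row] in pixels: a listed point, or the origin of a listed thing).
The state is a dict: "time": time; "q": joint angles; "qd": joint speeds; "joint_efforts": joint torques, N m; "ee_pos": TCP position; "tcp_rot": TCP orientation; "wrist_force": force on the tool from outside, world axes, zero at the start; "torque": the same for the moment, N m; "opening": finger opening in m; "grasp_force": force on a finger pad.
Only numpy, scipy, OpenCV 4.12 (cv2) and the standard library are available. Lean on these libraries where they do the work, as an engineer would, in place of code of your own. Each camera call takes 0.05 s, during which the arm holds its last target. There are 200 camera calls.

## Working session

There is one attempt and no reset: what is moved stays moved. The work goes in short steps, Python scripts to look and compute and a tool call to move; the robot and the scene stay as the last step left them, time stands still between calls to the robot, and variables do not carry over. Pictures are saved under pics/ and viewed, at most 10 in all, crops included, and the job is handed in when it is done.

Besides the shell and the picture viewer there is one more tool, called by a JSON object that holds its "method" and its "body", one argument or row to a line. send_rows: Moves the arm, as the interface text tells. Its arguments: {"type":"object","properties":{"moves":{"type":"array"},"squeeze":{"type":"number"}},"required":["moves"]}

```bash
mkdir -p pics; cat > h.py <<'E'
import cv2,numpy as np
from workcell import bot
def ray(c,px):
    K=np.array(c["camera_matrix"]);u=cv2.undistortPoints(np.array([[px]],float),K,np.array(c["D"],float))[0,0]
    R=np.array(c["R"]);o=-R.T@np.array(c["t"]);d=R.T@np.array([u[0],u[1],1]);return o,d/np.linalg.norm(d)
def onz(c,px,z):
    o,d=ray(c,px);return o+d*(z-o[2])/d[2]
def proj(c,X):
    R=np.array(c["R"]);return cv2.projectPoints(np.array(X,float).reshape(-1,3),cv2.Rodrigues(R)[0],np.array(c["t"],float),np.array(c["camera_matrix"]),np.array(c["D"],float))[0][:,0]
def save(n,c,box=None,k=1):
    im=c["color"][:,:,::-1]
    if box: im=im[box[1]:box[3],box[0]:box[2]]
    cv2.imwrite("pics/"+n+".png",cv2.resize(im,None,fx=k,fy=k,interpolation=cv2.INTER_CUBIC))
E
python3 - <<'E'
from h import *
C={n:bot.camera(n) for n in("top","scene")}
cv2.imwrite("pics/a.png",cv2.resize(np.vstack([C[n]["color"] for n in C])[:,:,::-1],(400,600)))
save("top1",C["top"]);save("scene1",C["scene"])
for n in C:
  for q in("t_die_center","slim_die_center","wide_die_center","chute","chute_mouth","chute_nest"):
    L=bot.landmark_of(n,q)
    for l in L[:5]:
      z={"chute":0,"chute_mouth":.12,"chute_nest":.12-.146*np.sin(np.radians(28))+.018*np.cos(np.radians(28))}.get(q,.018)
      print(n,q,round(l["p"],2),np.round(l["pixel"]),np.round(onz(C[n],l["pixel"],z),4))
print(bot.get_obs())
E
```

```text
top t_die_center 0.89 [237. 259.] [0.444  0.2888 0.018 ]
top t_die_center 0.87 [284. 301.] [0.3346 0.1729 0.018 ]
top t_die_center 0.66 [280. 257.] [0.4462 0.1789 0.018 ]
top t_die_center 0.59 [322. 245.] [0.4732 0.0724 0.018 ]
top slim_die_center 0.61 [249. 205.] [0.581 0.257 0.018]
top wide_die_center 0.65 [197. 258.] [0.4481 0.392  0.018 ]
top chute 0.79 [386. 214.] [ 0.5508 -0.0953  0.    ]
top chute_mouth 0.7 [391. 209.] [ 0.5519 -0.0922  0.12  ]
top chute_nest 0.56 [441. 209.] [ 0.5528 -0.223   0.0674]
scene t_die_center 0.86 [292. 260.] [0.4432 0.1789 0.018 ]
scene t_die_center 0.73 [268. 239.] [0.4486 0.3007 0.018 ]
scene t_die_center 0.72 [246. 272.] [0.334  0.1784 0.018 ]
scene t_die_center 0.59 [335. 276.] [0.4791 0.0709 0.018 ]
scene slim_die_center 0.72 [330. 233.] [0.588  0.2553 0.018 ]
scene wide_die_center 0.72 [477. 311.] [ 0.6243 -0.175   0.018 ]
scene chute 0.95 [417. 308.] [ 0.5607 -0.0852  0.    ]
scene chute_mouth 0.81 [427. 252.] [ 0.5622 -0.0949  0.12  ]
scene chute_nest 0.59 [328. 231.] [0.5268 0.1719 0.0674]
scene chute_nest 0.55 [474. 308.] [ 0.5626 -0.2186  0.0674]
{'time': 0.7, 'q': array([7.21915840e+01, 4.97891250e+00, 1.00777039e+01, 9.50996531e+01,
       1.37234451e-03, 9.00013232e+01]), 'qd': array([-0.09060735,  0.10188027,  0.00231186,  0.0119566 , -0.00070956,
       -0.07384241]), 'joint_efforts': array([ 2.50581317e-03, -5.19960058e+01,  4.64786768e+01,  9.51410075e-04,
        1.68146776e-04, -8.20316615e-06]), 'ee_pos': array([0.16819947, 0.52364104, 0.19337945]), 'tcp_rot': array([-1.79999138e+02, -1.37232461e-03,  1.62190261e+02]), 'wrist_force': array([0.19743336, 0.350882  , 0.81596264]), 'torque': array([ 0.02017293, -0.01584952, -0.03362499]), 'grasp_force': 0.0, 'opening': 0.08553907732427489}
```

View pics/top1.png

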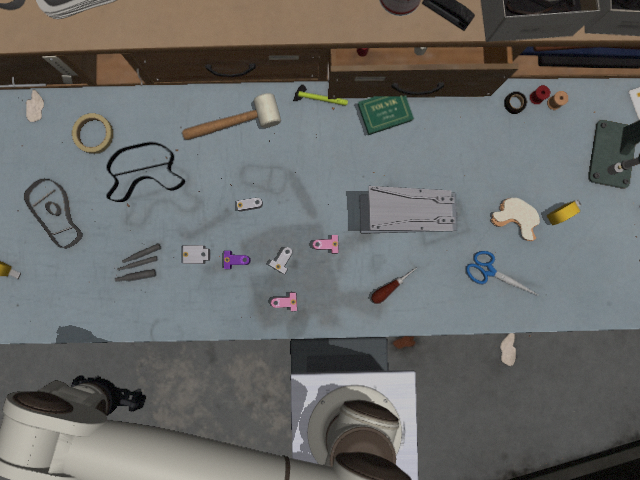

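View pics/scene1.png

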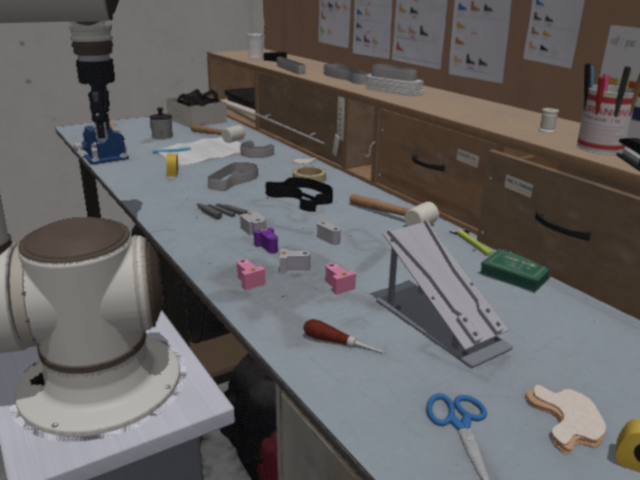

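Candidates for the T die, in top-image pixels, are purple (237,259), pink (284,301), pink (322,245) and steel-grey (280,257). Only the grey one is neither pink nor purple, and it has the wide head and shank. The slim die at (249,205) and the wide die at (197,258) are the bystanders. The chute mouth is near (391,209), with downhill to the right (-y). Next I'll confirm the grey one in a crop and measure its yaw.

```bash
python3 - <<'E'
from h import *
c=bot.camera("top")
def warp(cx,cy,z,half,n):
    g=np.linspace(half,-half,n); X=np.array([[cx+a,cy+b,z] for a in g for b in g])
    p=proj(c,X).astype(np.float32).reshape(n,n,2); return cv2.remap(c["color"],p,None,cv2.INTER_CUBIC)
a=warp(.444,.178,.036,.06,400); b=warp(.552,-.14,.12,.2,400)
cv2.imwrite("pics/b.png",np.hstack([a,b])[:,:,::-1])
for n in("top","scene"):
  cc=bot.camera(n)
  for t in bot.trace(n,"t_die_center"):
    m=t["region"]; col=cc["color"][m].mean(0)
    print(n,round(t["p"],2),np.round(t["extent"]),np.round(col))
    if n=="top" and np.ptp(col)<25:
      ys,xs=np.nonzero(m);P=np.array([onz(cc,(x,y),.03)[:2] for x,y in zip(xs,ys)])
      ct=P.mean(0);w,v=np.linalg.eigh(np.cov((P-ct).T));print(ct,np.degrees(np.arctan2(v[1,1],v[0,1])))
E
```

```text
top 0.87 [312. 235. 337. 253.] [162. 117. 135.]
top 0.8 [269. 244. 292. 273.] [152. 149. 149.]
[0.43713245 0.17541725] 147.56063353343527
top 0.73 [221. 250. 248. 267.] [103.  67. 124.]
top 0.5 [275. 293. 297. 313.] [172. 121. 140.]
scene 0.98 [279. 249. 308. 270.] [110. 108. 112.]
scene 0.68 [326. 264. 358. 293.] [131.  84. 102.]
scene 0.64 [257. 227. 279. 253.] [72. 44. 92.]
scene 0.63 [238. 258. 268. 289.] [134.  84. 102.]
```

View pics/b.png

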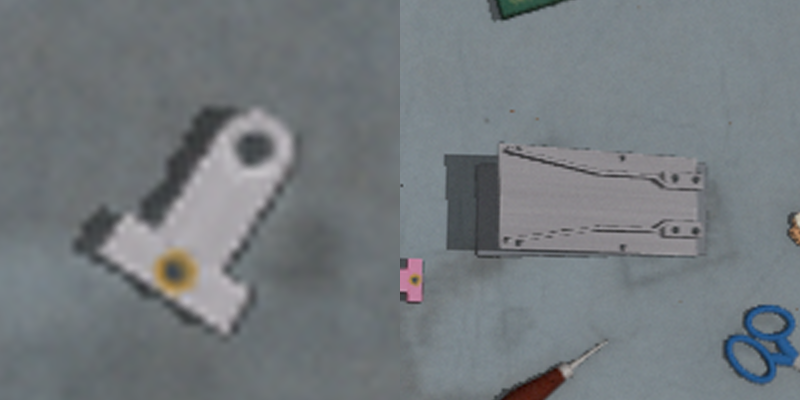

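The crop shows the grey T die with its ring at the head (176,271) and its dimple at the nose (255,147). That puts its centre near (0.443, 0.172) with yaw about -32.4°. The chute's midline runs from (500,195) to (697,208), downhill towards -y. I'll move above the die, then fit the chute.

{"method": "send_rows", "body": {
  "moves": [0.69, -0.88, -0.15, 0, 0, -0.1, -1, 0.69, -0.88, -0.15, 0, 0, -0.1, -1, 0.69, -0.88, -0.15, 0, 0, -0.1, -1, 0.69, -0.88, -0.15, 0, 0, -0.1, -1, 0.69, -0.88, -0.15, 0, 0, -0.1, -1, 0.69, -0.88, -0.15, 0, 0, -0.1, -1, 0.69, -0.88, -0.15, 0, 0, -0.1, -1, 0.69, -0.88, -0.15, 0, 0, -0.1, -1]
}}

```text
time: 1.95
ee_pos: [0.3067, 0.3469, 0.1634]
tcp_rot: [180.0, 0.0, 155.3]
wrist_force: [1.1, 0.1, 0.1]
opening: 0.0853
grasp_force: 0.0
```

{"method": "send_rows", "body": {
  "moves": [0.69, -0.88, -0.15, 0, 0, -0.11, -1, 0.69, -0.88, -0.15, 0, 0, -0.11, -1, 0.69, -0.88, -0.15, 0, 0, -0.11, -1, 0.69, -0.88, -0.15, 0, 0, -0.11, -1, 0.69, -0.88, -0.15, 0, 0, -0.11, -1, 0.69, -0.88, -0.15, 0, 0, -0.11, -1, 0.69, -0.88, -0.15, 0, 0, -0.11, -1, 0.69, -0.88, -0.15, 0, 0, -0.11, -1]
}}

```text
time: 2.95
ee_pos: [0.4447, 0.1709, 0.1334]
tcp_rot: [180.0, 0.0, 147.7]
wrist_force: [0.1, -0.2, 0.1]
opening: 0.0859
grasp_force: 0.0
```

```bash
python3 - <<'E'
from h import *
o=bot.get_obs();print(o["time"],o["ee_pos"],o["tcp_rot"],o["q"])
w=bot.camera("wrist");s=bot.camera("scene");t=bot.camera("top")
np.savez("cams.npz",**{a+k:np.array(v[k]) for a,v in (("s",s),("t",t),("w",w)) for k in("R","t","camera_matrix","D","color")})
sc=cv2.resize(s["color"][215:365,372:522],(600,600),interpolation=cv2.INTER_CUBIC)
cv2.imwrite("pics/sc.png",sc[:,:,::-1])
save("w1",w)
for n,c in(("wrist",w),("top",t),("scene",s)):
  for l in bot.landmark_of(n,"t_die_center"): print(n,l["p"],np.round(l["pixel"],1),onz(c,l["pixel"],.018))
E
```

```text
2.95 [0.4447389  0.17087431 0.13336179] [1.79986834e+02 8.37054608e-03 1.47724063e+02] [ 2.10166215e+01 -5.90923631e+00 -7.38860827e+00  8.85050694e+01
  1.15916336e-03  5.32925580e+01]
wrist 0.8 [235.2 313.6] [0.4776987  0.06170038 0.018     ]
wrist 0.77 [238.2  93.6] [0.33266639 0.17133661 0.018     ]
wrist 0.61 [315.5 222.8] [0.44515249 0.16642278 0.018     ]
wrist 0.6 [448.5 139.8] [0.44379389 0.28623851 0.018     ]
top 0.75 [324.2 246.1] [0.47104292 0.06737149 0.018     ]
top 0.46 [235.7 260.4] [0.44001968 0.29266381 0.018     ]
scene 0.97 [295.1 257.9] [0.45269867 0.18382846 0.018     ]
scene 0.8 [270.1 240.1] [0.45032231 0.29141444 0.018     ]
scene 0.65 [336.1 277.3] [0.47840865 0.06634956 0.018     ]
scene 0.61 [247.9 271.7] [0.33908198 0.1783391  0.018     ]
```

View pics/w1.png

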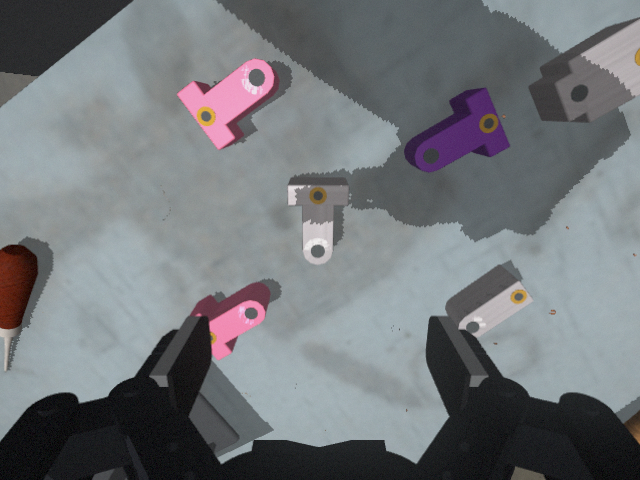

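View pics/sc.png

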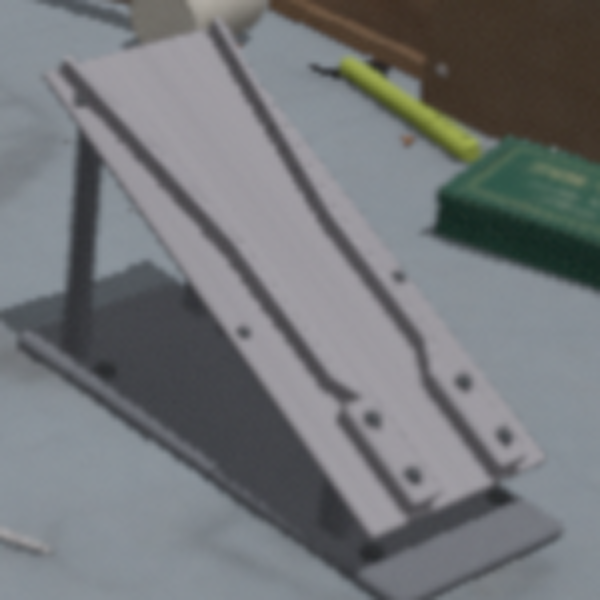

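The wrist view shows the grey T die with its ring at (318,196) and its dimple at (317,251), aligned with the tool's x axis. The chute's outer corners in the scene crop are at (45,75), (215,20), (545,462) and (378,537).

```bash
cat > fit.py <<'E'
from h import *
from scipy.optimize import least_squares
Z=np.load("cams.npz");C={a:{k:Z[a+k] for k in("R","t","camera_matrix","D","color")} for a in "stw"}
th=np.radians(28)
def P(p,s,w,n):  # chute coords: s along slope, w left(+y chute), n off floor
    x=s*np.cos(th)+n*np.sin(th); z=.12-s*np.sin(th)+n*np.cos(th); c,d=np.cos(p[2]),np.sin(p[2])
    return np.array([p[0]+c*x-d*w,p[1]+d*x+c*w,z])
if __name__=="__main__":
    w=C["w"]
    r=onz(w,(318,196),.036);d=onz(w,(317,251),.036);u=(d-r)/np.linalg.norm(d-r)
    print("ring",r,"dim",d,"len",np.linalg.norm(d-r),"centre",r+u*.024,"yaw",np.degrees(np.arctan2(u[1],u[0])))
    sc=lambda u,v:(372+u/4-.4,215+v/4-.4)
    g=lambda u,v:proj(C["t"],[.552+.2-v*.4/399,-.14+.2-(u-400)*.4/399,.12])[0]
    ss=[-.06,-.06,.1914,.1914]; ws=[-.052,.052,.052,-.052]  # low-x side is chute right (w<0) when x->-y
    so=[sc(45,75),sc(215,20),sc(545,462),sc(378,537)]; to=[g(500,248),g(500,143),g(697,160),g(697,256)]
    for n in(0,.011):
        f=lambda p:np.concatenate([(proj(C[c],[P(p,s,q,n) for s,q in zip(ss,ws)])-o).ravel() for c,o in(("s",so),("t",to))])
        q=least_squares(f,[.555,-.093,-1.6]);print(n,q.x[:2],np.degrees(q.x[2]),np.round(q.fun,1),q.cost)
        for i,c in enumerate("st"):
            ff=lambda p:f(p)[8*i:8*i+8]; q1=least_squares(ff,q.x);print("  ",c,q1.x[:2],np.degrees(q1.x[2]),q1.cost)
        if q.cost<globals().get("best",(1e9,))[0]: best=(q.cost,q.x)
    p=best[1];np.save("p.npy",p)
    out=[]
    for c,b in(("s",(372,215,522,365)),("t",(340,165,470,295))):
        k=400/(b[2]-b[0]);im=cv2.resize(np.ascontiguousarray(C[c]["color"][b[1]:b[3],b[0]:b[2]]),(400,400),interpolation=cv2.INTER_CUBIC)
        for sg in(1,-1):
          for n,col in((0,(255,0,0)),(.011,(0,255,0))):
            L=[P(p,s,sg*h/2,n) for s,h in((-.059,.085),(.055,.052),(.125,.052),(.141,.034),(.189,.034))]
            px=((proj(C[c],L)-[b[0],b[1]]+.5)*k).astype(int);cv2.polylines(im,[px],False,col,1)
        out.append(im)
    cv2.imwrite("pics/ov.png",np.hstack(out)[:,:,::-1])
E
python3 fit.py
```

```text
ring [0.42425841 0.18207368 0.036     ] dim [0.46079801 0.1580315  0.036     ] len 0.04373978690300615 centre [0.44430767 0.16888175 0.036     ] yaw -33.34395464742296
0 [ 0.55467646 -0.09116078] -89.57813345366066 [-1.   0.  -0.2  2.2  0.2 -0.1 -1.7  0.5  0.5 -0.4  0.2 -0.7  0.1 -1.7
  0.5 -1. ] 7.081123224905832
   s [ 0.55673663 -0.09040563] -89.29259420627437 2.80896139526332
   t [ 0.55282696 -0.09026908] -90.0812958817593 0.15844521655719818
0.011 [ 0.55073873 -0.08907488] -89.8312066592966 [-1.3 -4.  -0.  -1.6  0.7 -3.3 -1.8 -2.8  2.2  0.8  2.1  0.2  2.4 -0.4
  2.6  0.6] 32.654531859774735
   s [ 0.54462699 -0.09662327] -89.55283951373205 4.955987390859391
   t [ 0.55179675 -0.08349935] -90.06131344385881 0.501255417295867
```

View pics/ov.png

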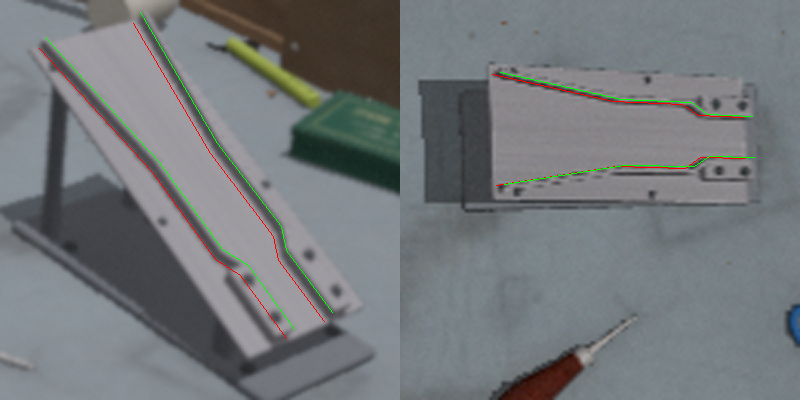

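The floor-level model matches both views (residuals about 1 px). The mouth is at about (0.554, -0.0905), with downhill yaw -89.7°. The wrist view puts the die centre at (0.4443, 0.169), under the tool. I'll go down and grasp the upper part of the shank, so the fingertips stay above the chute walls later.

{"method": "send_rows", "body": {
  "moves": [0, -0.04, -0.75, 0, 0, 0, -1, 0, 0, -0.75, 0, 0, 0, -1, 0, 0, -0.75, 0, 0, 0, -1, 0, 0, -0.75, 0, 0, 0, -1, 0, 0, -0.75, 0, 0, 0, -1, 0, 0, -0.75, 0, 0, 0, -1, 0, 0, -0.5, 0, 0, 0, -1, 0, 0, 0, 0, 0, 0, -1]
}}

```text
time: 4.25
ee_pos: [0.4436, 0.1704, 0.0074]
tcp_rot: [-179.9, -0.1, 147.8]
wrist_force: [-0.8, 0.4, -0.2]
opening: 0.0856
grasp_force: 0.0
```

{"method": "send_rows", "body": {
  "moves": [0, 0, 0, 0, 0, 0, 1, 0, 0, 0, 0, 0, 0, 1, 0, 0, 0, 0, 0, 0, 1, 0, 0, 0, 0, 0, 0, 1, 0, 0, 0, 0, 0, 0, 1, 0, 0, 0, 0, 0, 0, 1, 0, 0, 0, 0, 0, 0, 1, 0, 0, 0, 0, 0, 0, 1],
  "squeeze": 50
}}

```text
time: 5.25
ee_pos: [0.4442, 0.1706, 0.0084]
tcp_rot: [-180.0, -0.0, 147.8]
wrist_force: [0.6, -0.7, -0.1]
opening: -0.0
grasp_force: 0.0
```

The fingers shut fully, so the grasp missed. Looking again.

```bash
python3 - <<'E'
from h import *
w=bot.camera("wrist");t=bot.camera("top");s=bot.camera("scene")
a=cv2.resize(w["color"],(533,400));b=cv2.resize(s["color"][215:300,220:375],(365,200));
b2=cv2.resize(t["color"][225:325,190:345],(267,200))
im=np.zeros((600,640,3),np.uint8);im[:400,:533]=a;im[400:,:365]=b;im[400:,365:632]=b2
cv2.imwrite("pics/m.png",im[:,:,::-1]); print(bot.get_obs()["opening"])
for n,c in(("wrist",w),("scene",s)):
  for l in bot.landmark_of(n,"t_die_center"): print(n,l["p"],np.round(l["pixel"],1),onz(c,l["pixel"],.018))
E
```

```text
0.0001696353223495474
wrist 0.89 [317.6 290.9] [0.44477644 0.16846861 0.018     ]
wrist 0.86 [540.2 159.9] [0.44298092 0.2861822  0.018     ]
wrist 0.8 [188.8 424.3] [0.47672336 0.06139094 0.018     ]
wrist 0.76 [178.3  83.7] [0.33296018 0.1705272  0.018     ]
scene 0.72 [247.5 275. ] [0.33208803 0.16593766 0.018     ]
scene 0.67 [297.4 258.6] [0.45517489 0.17843223 0.018     ]
scene 0.66 [269.9 239.1] [0.45252131 0.29648097 0.018     ]
scene 0.61 [338.4 279.2] [0.47784307 0.05736782 0.018     ]
```

View pics/m.png

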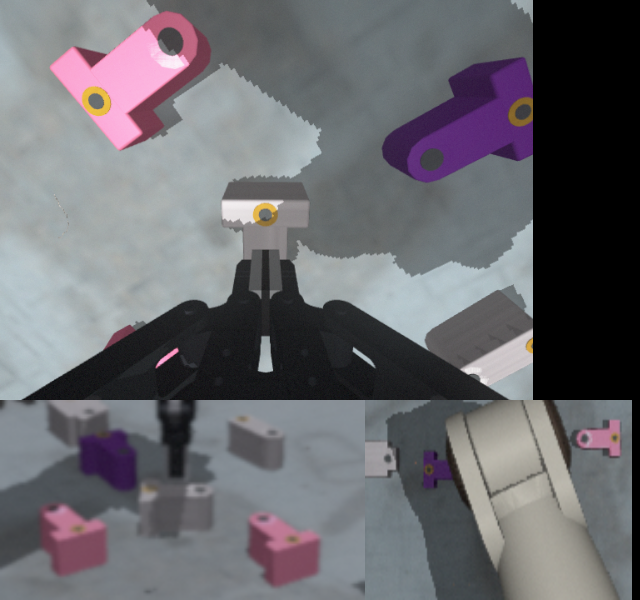

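```bash
python3 - <<'E'
from h import *
w=bot.camera("wrist");s=bot.camera("scene");o=bot.get_obs();p=o["ee_pos"];print(o["time"],p,o["opening"],o["grasp_force"])
for n,c in(("w",w),("s",s)):
  R=np.array(c["R"]);print(n,"cam",-R.T@np.array(c["t"]),"tcp px",proj(c,p),"tcp+30mm",proj(c,p+[0,0,.03]))
k=.553;u=np.array([np.cos(np.radians(-32.5)),np.sin(np.radians(-32.5)),0]);r=onz(w,(265*1.2,214*1.2),.036)
print("ring",r,"centre",r+.024*u,"dimple px",proj(w,r+.0437*u)," ring in scene",proj(s,r),proj(s,r+.0437*u))
cv2.imwrite("pics/m2.png",np.hstack([cv2.resize(w["color"][230:430,220:420],(400,400)),cv2.resize(s["color"][210:290,250:330],(400,400),interpolation=cv2.INTER_CUBIC)])[:,:,::-1])
E
```

```text
5.6 [0.44419611 0.17066031 0.00837673] -2.833841759623525e-05 0.0
w cam [0.37292739 0.21444165 0.18909513] tcp px [[320.59190346 279.71807679]] tcp+30mm [[320.91478834 308.03856946]]
s cam [-0.11171707 -0.78216096  0.56864304] tcp px [[294.79345024 265.29094362]] tcp+30mm [[294.74625338 252.44453784]]
ring [0.42349345 0.18219359 0.036     ] centre [0.44373484 0.1692984  0.036     ] dimple px [[317.65200753 343.40798097]]  ring in scene [[283.36336925 253.62477694]] [[304.34683497 253.87981427]]
```

View pics/m2.png

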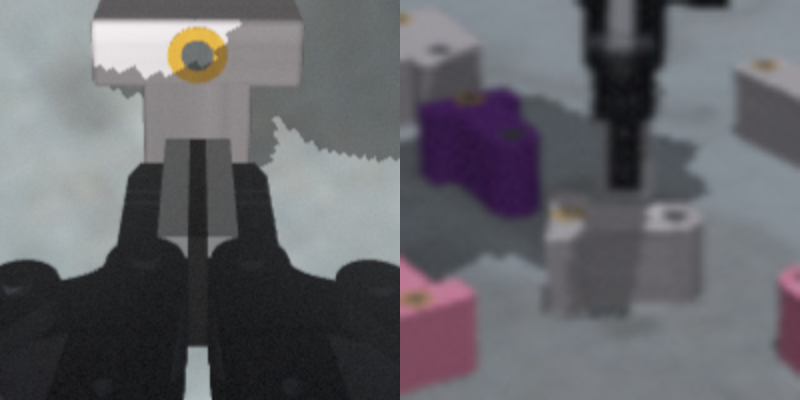

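The pictures contradict the reported TCP height. The scene view shows the shut fingertips ending near (295,248), about 12 mm above the die's top, while the reported TCP at z=0.008 projects to (295,265). So the real fingertips sit about 40 mm higher than reported. They closed over the die without touching it, and the die is unmoved. I'll reopen and go down in small steps, watching the force.

{"method": "send_rows", "body": {
  "moves": [0, 0, 0, 0, 0, 0, -1, 0, 0, 0, 0, 0, 0, -1, 0, 0, 0, 0, 0, 0, -1, 0, 0, 0, 0, 0, 0, -1, 0, 0, 0, 0, 0, 0, -1, 0, 0, 0, 0, 0, 0, -1, 0, 0, -0.2, 0, 0, 0, -1, 0, 0, -0.2, 0, 0, 0, -1]
}}

```text
time: 6.6
ee_pos: [0.4441, 0.1706, -0.0021]
tcp_rot: [-180.0, -0.0, 147.8]
wrist_force: [-0.3, -0.8, 0.2]
opening: 0.0858
grasp_force: 0.0
```

```bash
python3 - <<'E'
from h import *
w=bot.camera("wrist");o=bot.get_obs();p=o["ee_pos"];print(o["time"],p,o["wrist_force"],o["opening"])
save("w3",w,(60,160,580,480),1.5)
print("tcp",proj(w,p)); R=np.array(w["R"]);o2=-R.T@np.array(w["t"]);print("cam-tcp",o2-p)
E
```

```text
6.65 [ 0.44374328  0.17048418 -0.00277414] [ 0.03046359 -0.50616547 -0.28210357] 0.08525079006736423
tcp [[319.96283139 278.73582203]]
cam-tcp [-0.07086486  0.04393866  0.18142333]
```

View pics/w3.png

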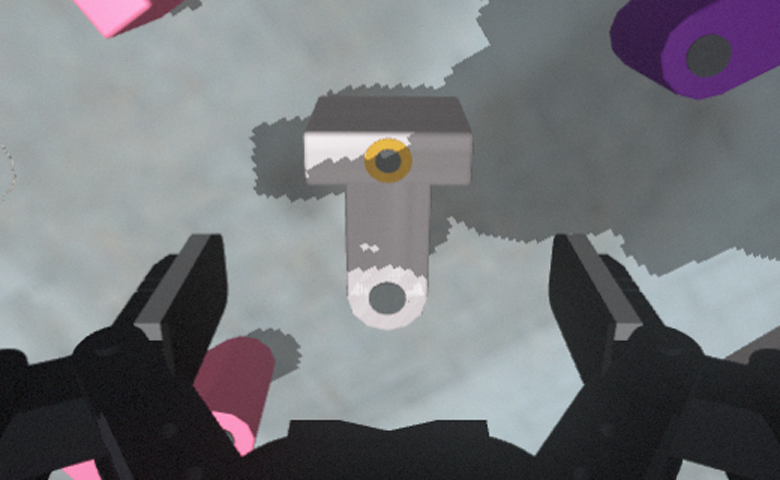

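The wrist view shows the fingers open on either side of the shank, evenly spaced about it, and there is still no contact at reported z=-0.003. That confirms the offset. I'll go down another 27 mm and then close.

{"method": "send_rows", "body": {
  "moves": [0, 0, -0.27, 0, 0, 0, -1, 0, 0, -0.27, 0, 0, 0, -1, 0, 0, -0.27, 0, 0, 0, -1, 0, 0, -0.27, 0, 0, 0, -1, 0, 0, 0, 0, 0, 0, -1]
}}

```text
time: 7.28
ee_pos: [0.4438, 0.1705, -0.0293]
tcp_rot: [-179.9, -0.0, 147.8]
wrist_force: [-0.2, 1.0, -0.5]
opening: 0.0854
grasp_force: 0.0
```

{"method": "send_rows", "body": {
  "moves": [0, 0, 0, 0, 0, 0, 1, 0, 0, 0, 0, 0, 0, 1, 0, 0, 0, 0, 0, 0, 1, 0, 0, 0, 0, 0, 0, 1, 0, 0, 0, 0, 0, 0, 1, 0, 0, 0, 0, 0, 0, 1],
  "squeeze": 50
}}

```text
time: 8.02
ee_pos: [0.4445, 0.1707, -0.0283]
tcp_rot: [180.0, 0.0, 147.8]
wrist_force: [0.1, -0.2, 4.3]
opening: 0.0232
grasp_force: 50.7
```

It's gripped: opening 23 mm at 50 N. Now lift, turn, carry over to the chute and tilt 28°.

{"method": "send_rows", "body": {
  "moves": [0, 0, 0.5, 0, 0, 0, 1, 0, 0, 1, 0, 0, 0, 1, 0, 0, 1, 0, 0, -0.5, 1, 0, 0, 1, 0, 0, -0.5, 1, 0, 0, 1, 0, 0, -0.5, 1, 0, 0, 1, 0, 0, -0.5, 1, 0, 0, 1, 0, 0, -0.6, 1, 0, 0, 1, 0, 0, -0.6, 1]
}}

```text
time: 9.02
ee_pos: [0.4439, 0.1705, 0.1601]
tcp_rot: [-180.0, -0.0, 120.1]
wrist_force: [0.1, -0.3, -1.6]
opening: 0.0232
grasp_force: 49.9
```

{"method": "send_rows", "body": {
  "moves": [0.4, -0.9, 0, 0, 0, -0.435, 1, 0.4, -0.9, 0, 0, 0, -0.435, 1, 0.4, -0.9, 0, 0, 0, -0.435, 1, 0.4, -0.9, 0, 0, 0, -0.435, 1, 0.4, -0.9, 0, 0, 0, -0.435, 1, 0.4, -0.9, 0, 0, 0, -0.435, 1, 0.4, -0.9, 0, 0, 0, -0.435, 1, 0.4, -0.9, 0, 0, 0, -0.435, 1]
}}

```text
time: 10.02
ee_pos: [0.5242, -0.0101, 0.1592]
tcp_rot: [-180.0, -0.0, 90.2]
wrist_force: [-0.1, 0.7, -1.1]
opening: 0.023
grasp_force: 49.9
```

{"method": "send_rows", "body": {
  "moves": [0.15, -0.35, 0, 0.407, 0, 0, 1, 0.15, -0.35, 0, 0.407, 0, 0, 1, 0.15, -0.35, 0, 0.407, 0, 0, 1, 0.15, -0.35, 0, 0.407, 0, 0, 1, 0.15, -0.35, 0, 0.407, 0, 0, 1, 0.15, -0.35, 0, 0.407, 0, 0, 1, 0.15, -0.35, 0, 0.407, 0, 0, 1, 0.15, -0.35, 0, 0.407, 0, 0, 1]
}}

```text
time: 11.02
ee_pos: [0.5542, -0.0798, 0.1594]
tcp_rot: [179.8, -28.1, 90.4]
wrist_force: [0.6, -0.2, -2.2]
opening: 0.0233
grasp_force: 50.0
```

```bash
cat > chk.py <<'E'
from h import *
from fit import P,th
o=bot.get_obs();print(o["time"],o["ee_pos"],o["tcp_rot"],o["opening"],o["grasp_force"],o["q"])
p=np.load("p.npy")
from scipy.spatial.transform import Rotation as Ro
Rt=Ro.from_euler("xyz",o["tcp_rot"],degrees=True).as_matrix();tz=Rt[:,2];tx=-Rt[:,0] if Rt[1,0]>0 else Rt[:,0]
ce=o["ee_pos"]-.0466*tz; ring=ce-.024*tx-.018*tz; dim=ce+.0197*tx-.018*tz
ce2=o["ee_pos"]+[0,0,.0466]; 
print("tx",tx,"tz",tz,"pred centre",ce)
for n in("scene","top","wrist"):
  c=bot.camera(n);hsv=cv2.cvtColor(c["color"],cv2.COLOR_RGB2HSV)
  m=cv2.inRange(hsv,(15,110,90),(32,255,255));k,lab,st,cen=cv2.connectedComponentsWithStats(m)
  print(n,"pred centre/ring/dim px",np.round(proj(c,[ce,ring,dim]),1).tolist(),"z-offset alt",np.round(proj(c,ce2),1))
  pr=proj(c,ring)[0]
  print("  yellow",[(np.round(cen[i],1).tolist(),int(st[i,4])) for i in range(1,k) if st[i,4]>3 and np.linalg.norm(cen[i]-pr)<60])
  print("  net",[(round(l["p"],2),np.round(l["pixel"],1).tolist()) for l in bot.landmark_of(n,"t_die_center")])
  np.save("last_"+n+".npy",c["color"])
E
python3 chk.py
```

```text
11.025 [ 0.55418755 -0.0797586   0.15937298] [179.80907405 -28.08148387  90.38541119] 0.023288659988280242 49.97855722904205 [-22.69647653  15.18749271  13.43009552  99.86598731  25.74374833
  64.30108724]
tx [ 0.00593478 -0.88225907 -0.47072678] tz [ 1.65811253e-04  4.70735934e-01 -8.82274137e-01] pred centre [ 0.55417982 -0.1016949   0.20048696]
scene pred centre/ring/dim px [[430.1, 212.0], [426.5, 194.9], [441.0, 213.3]] z-offset alt [[421.9 205.1]]
  yellow []
  net [(0.75, [335.6, 276.1]), (0.75, [246.5, 271.2]), (0.71, [426.4, 210.8]), (0.62, [270.8, 238.7]), (0.22, [475.8, 311.2])]
top pred centre/ring/dim px [[400.3, 203.6], [396.4, 202.4], [412.2, 203.0]] z-offset alt [[390.9 203.5]]
  yellow []
  net [(0.85, [285.1, 305.2]), (0.85, [236.7, 259.3]), (0.6, [322.9, 245.2]), (0.58, [400.3, 202.1])]
wrist pred centre/ring/dim px [[319.6, 327.0], [319.7, 294.2], [319.7, 398.5]] z-offset alt [[319.8 271.8]]
  yellow [([318.4, 296.1], 701)]
  net [(0.85, [238.0, 134.9]), (0.71, [95.9, 28.9]), (0.64, [318.6, 330.5])]
```

The top net (400,202) agrees with the tool-offset prediction (400,204), and the wrist ring matches as well. The die is aligned with the slope, so I'll lower it.

{"method": "send_rows", "body": {
  "moves": [0, 0, -0.5, 0, 0, 0, 1, 0, 0, -0.5, 0, 0, 0, 1, 0, 0, -0.5, 0, 0, 0, 1, 0, 0, -0.4, 0, 0, 0, 1, 0, 0, -0.3, 0, 0, 0, 1, 0, 0, 0, 0, 0, 0, 1]
}}

```text
time: 12.08
ee_pos: [0.5539, -0.0793, 0.1033]
tcp_rot: [179.9, -28.0, 90.4]
wrist_force: [-0.6, -1.3, -1.8]
opening: 0.0234
grasp_force: 50.0
```

```bash
python3 - <<'E'
from h import *
s=bot.camera("scene");w=bot.camera("wrist");o=bot.get_obs();print(o["ee_pos"],o["wrist_force"])
im=np.hstack([cv2.resize(w["color"],(400,300)),cv2.resize(s["color"][185:305,370:530],(400,300),interpolation=cv2.INTER_CUBIC)])
cv2.imwrite("pics/fin.png",im[:,:,::-1])
E
```

```text
[ 0.55430314 -0.07938968  0.10415106] [ 0.45134506 -0.11952816 -0.78415217]
```

View pics/fin.png

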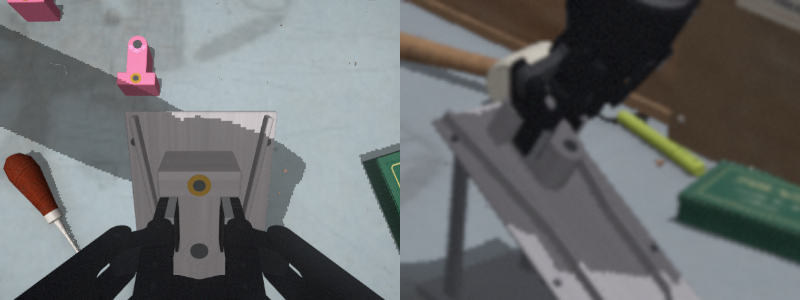

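The wrist view shows the die centred between the walls: ring at col 200, walls 126 to 276. The nose points downhill and the head uphill. I'll lower the last few millimetres, checking for contact.

{"method": "send_rows", "body": {
  "moves": [0, 0, -0.12, 0, 0, 0, 1, 0, 0, -0.12, 0, 0, 0, 1, 0, 0, -0.05, 0, 0, 0, 1, 0, 0, 0, 0, 0, 0, 1]
}}

```text
time: 12.68
ee_pos: [0.5541, -0.0793, 0.0965]
tcp_rot: [179.8, -28.0, 90.4]
wrist_force: [-0.0, 0.4, -1.1]
opening: 0.0231
grasp_force: 50.0
```

No contact yet, so the gap should be about 2–3 mm. Releasing, then backing off along the tool axis.

{"method": "send_rows", "body": {
  "moves": [0, 0, 0, 0, 0, 0, -1, 0, 0, 0, 0, 0, 0, -1, 0, 0, 0, 0, 0, 0, -1, 0, 0, 0, 0, 0, 0, -1, 0, 0, 0, 0, 0, 0, -1, 0, 0, 0, 0, 0, 0, -1, 0, 0, 0, 0, 0, 0, -1, 0, 0, 0, 0, 0, 0, -1]
}}

```text
time: 13.68
ee_pos: [0.5542, -0.0793, 0.0966]
tcp_rot: [179.8, -28.0, 90.4]
wrist_force: [-0.5, 0.0, -0.0]
opening: 0.0854
grasp_force: 0.0
```

```bash
cat > end.py <<'E'
from h import *
from fit import P
p=np.load("p.npy");print(bot.get_obs()["opening"],bot.get_obs()["wrist_force"])
for n in("scene","top","wrist"):
  c=bot.camera(n)
  print(n,"home px: centre,ring,dimple",np.round(proj(c,[P(p,.146,0,.018),P(p,.122,0,.036),P(p,.1657,0,.036)]),1).tolist(),"mouth die",np.round(proj(c,P(p,0,0,.018)),1).tolist())
  print("  net",[(round(l["p"],2),np.round(l["pixel"],1).tolist()) for l in bot.landmark_of(n,"t_die_center")])
  hsv=cv2.cvtColor(c["color"],cv2.COLOR_RGB2HSV);m=cv2.inRange(hsv,(12,70,60),(32,255,255))
  k,lab,st,cen=cv2.connectedComponentsWithStats(m);r=proj(c,P(p,.122,0,.036))[0]
  print("  yellow",[(np.round(cen[i],1).tolist(),int(st[i,4])) for i in range(1,k) if np.linalg.norm(cen[i]-r)<35])
E
python3 end.py
```

```text
0.0853663499534111 [-0.48059863  0.01177094 -0.00527196]
scene home px: centre,ring,dimple [[475.5, 311.4], [471.8, 293.8], [487.8, 314.9]] mouth die [[426.3, 245.6]]
  net [(0.89, [269.7, 239.2]), (0.88, [477.4, 309.9]), (0.63, [245.8, 270.6]), (0.61, [337.5, 279.5])]
  yellow [([472.5, 293.2], 15)]
top home px: centre,ring,dimple [[443.2, 208.2], [440.4, 207.1], [454.1, 207.6]] mouth die [[395.3, 206.6]]
  net [(0.64, [284.5, 303.3]), (0.62, [236.6, 260.7]), (0.55, [322.0, 245.9])]
  yellow []
wrist home px: centre,ring,dimple [[320.3, 561.9], [320.7, 570.7], [320.6, 629.1]] mouth die [[320.6, 322.1]]
  net [(0.63, [221.3, 100.6])]
  yellow []
```

The ring is at scene (472.5,293.2), and the model's home position projects to (471.8,293.8), so the die is home. Retracting.

{"method": "send_rows", "body": {
  "moves": [0, -0.3, 0.55, 0, 0, 0, -1, 0, -0.4, 0.75, 0, 0, 0, -1, 0, -0.4, 0.75, 0, 0, 0, -1, 0, -0.4, 0.75, 0, 0, 0, -1, 0, 0, 1, 0, 0, 0, -1, 0, 0.5, 1, 0, 0, 0, -1, -0.3, 1, 0.5, 0, 0, 0, -1, 0, 0, 0, 0, 0, 0, -1]
}}

```text
time: 14.98
ee_pos: [0.5468, -0.0789, 0.2315]
tcp_rot: [179.6, -27.9, 90.5]
wrist_force: [-0.3, -1.7, 0.9]
opening: 0.0855
grasp_force: 0.0
```

```bash
python3 end.py && python3 -c "
from h import *
for n in ('scene','top'):
  bot.camera(n)
  for q in ('slim_die_center','wide_die_center'): print(n,q,[(round(l['p'],2),np.round(l['pixel'])) for l in bot.landmark_of(n,q)])
"
```

```text
0.0855262074219865 [-0.32129586 -1.651474    0.8512454 ]
scene home px: centre,ring,dimple [[475.5, 311.4], [471.8, 293.8], [487.8, 314.9]] mouth die [[426.3, 245.6]]
  net [(0.95, [247.6, 272.4]), (0.67, [474.1, 309.7]), (0.56, [269.4, 239.8])]
  yellow [([472.5, 293.2], 15)]
top home px: centre,ring,dimple [[443.2, 208.2], [440.4, 207.1], [454.1, 207.6]] mouth die [[395.3, 206.6]]
  net [(0.79, [321.6, 245.4]), (0.61, [284.6, 301.1]), (0.54, [235.7, 259.9]), (0.41, [384.0, 210.0])]
  yellow []
wrist home px: centre,ring,dimple [[327.9, 458.7], [328.6, 455.5], [328.3, 494.9]] mouth die [[329.1, 311.6]]
  net [(0.81, [254.5, 161.2])]
  yellow []
scene slim_die_center [(0.58, array([328., 231.]))]
scene wide_die_center [(0.97, array([254., 222.])), (0.22, array([328., 231.]))]
top slim_die_center [(0.62, array([251., 207.]))]
top wide_die_center [(0.94, array([201., 255.]))]
```

```bash
python3 -c "
from workcell import bot
print(bot.job_done())"
```

```text
the job is handed in; nothing more can be done
None
```

The T-headed die was released at the chute mouth and slid home nose first: its head ring shows within 1 px of the predicted seated position. The gripper is clear, the two other dies were left alone, and the job was handed in at about 15 s.

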